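# Wedge the sagging stock tray tight

## Robot

A 7-joint arm with a two-finger parallel gripper is mounted at the origin on the work surface. World frame = base frame: x ahead of the robot, y to its left, z up, the work surface at z = 0. Lengths are in m, angles in rad, forces in N, time in s.
With the tool pointing down it reaches from about 0.425 to 0.875 m from the base axis. Payload 8.4 kg.
Tool frame: the origin (TCP) lies between the finger pads; the fingertips stand 14 mm ahead of it and the grasp point (between the pads) lies 5 mm behind it; z points along the fingers, y is the line along which they close (so a half turn about z gives the same grasp; the last joint's range is limited). The gripper opens to 85 mm and grips with 20 to 120 N. Pads are 22 mm wide; open, the fingers measure 114 mm over their backs; the gripper's body (76 mm by 85 mm) begins 54 mm behind the grasp point. The pads swing forward as they close: fully open they stand 13 mm farther back than shut.
Start: joints at [1.006, 0.333, 0.04, 1.465, -0.013, 1.343, -0.059], TCP at [0.292, -0.581, 0.245] pointing down, gripper open.
Joint ranges: [-2.58, 2.58], [-0.38, 2.09], [-1.3, 1.39], [0.25, 2.4], [-1.5, 4.64], [0.08, 2.09], [-2.65, 2.65]. Speed limits (rad/s): [2.22, 2.22, 2.79, 2.79, 3.14, 3.14, 3.14].

## Interface

Orientations are given as a rotation vector (axis times angle).
In Python, from plant import readout, viewer, arm gives the robot as it stands.
- The arm moves only by the tool servo_tool, never from a script. Its argument "series" is a list that holds one entry, the list of rows, each a list of 5 numbers: the closure in counts, from 0 (fully open) to 255 (shut), then the shift along the world's x, y, z in cm, then the turn about the world's z in degrees. A call has 1 to 10 rows; each row shifts and turns the commanded pose from where the row before left it; what a row does not reach is not made up. A row lasts 1/8 s, in which the tool goes at most 62.5 mm and 10.7 degrees, less where a joint would pass 70% of its speed; a pose out of reach is approached as far as the arm can. A call is refused whole if a number of a shift passes 6.25 or a number of a turn 10.7, either way. A call with a gripper value outside its range is refused whole. The fingers move at their own pace and stop on an object; the grip force is fixed at half the most. Time passes only in rows, so rows that do not move let the fingers close. It gives the time, the measured TCP pose, the force, the opening and the grip force at its end, in the units of the state.
- readout.get_obs(): the state, without advancing time (a new reading comes with each control period).
- viewer.read_camera(name): name is "side" or "top" or "wrist"; returns (picture, depth): 384x512x3 uint8, red, green, blue; 384x512 float32, m along the optical axis (not along the pixel's ray), 0 where there is no reading.
- viewer.camera_params(name): a dict with "fx", "fy", "cx", "cy" (pixels), "R" (3x3) and "t" (3): a world point X has camera coordinates R X + t; the wrist camera has in their place "T_tool_cam" (4x4, takes a point from camera to tool coordinates, whose origin is the TCP and whose axes are the flange's). Camera axes: x right, y down, z forward; pixel columns grow to the right and rows downward; lengths in m; the calibration is good to about 2 mm. A picture is of the moment at which its call begins: read the wrist's pose just before it. camera_params takes no time and is no camera call.
- arm.job_done(): hands the job in; it is judged then, once.
The state is a dict: "time_s": time; "joint_positions": joint angles; "joint_vel": joint speeds; "tau": joint torques, N m; "position": TCP position; "tcp_rot": TCP orientation; "ft_force": force on the tool from outside, world axes, zero at the start; "wrist_torque": the same for the moment, N m; "finger_gap": opening from 0.0 (shut) to 1.0 (fully open); "finger_force": force on a finger pad.
Only numpy, scipy, OpenCV 4.12 (cv2) and the standard library are available. Lean on these libraries where they do the work, as an engineer would, in place of code of your own. Each camera call takes 0.05 s, during which the arm holds its last target. There are 200 camera calls.

## Task

The steel stock tray is bolted to the bench along its back side only, and its long front edge hangs free just above the bench. Pick up the wooden wedge, lay it flat in front of the middle of that free edge, and push it squarely in, thin end first, until it jams tight under the edge with a firm push of about 20 N; then let go and leave it there, still tight. Do not ram it, do not lean on the tray with the hand, and leave the hammer, the oil can and the loose sleeve where they are.

Things in the scene. Friction and masses are not known exactly. Their poses are not given: they have to be found in the camera images.
- wedge: Plain wooden wedge, about 85 g, 160 mm long, 40 mm wide, 32 mm high at the thick end, sloping evenly to 3 mm at the thin end. Origin: centre of its flat base, on the bench. x along its length to the thin end, y across, z up. Friction with bench and tray is about 0.5 to 0.7: sliding it in takes some 1.2 to 1.8 times the force with which it presses up on the edge; it stays put when let go.
- edge_mid (a point): Point on the bench right below the middle of the tray's free edge (its outer face). x along the edge, y horizontal, square to the edge, pointing in under the tray (the way to push), z up. The gap between bench and edge differs each time, 10 to 21 mm, and is not measured: where the wedge jams must be felt. The edge is stiff: 25 N lift it 1 mm.
- tray: Steel tray 300 mm long (x), 240 mm deep (y), on a bolted bracket at its back. Under its free edge, on its -y side, runs a round bar 12 mm thick, with a lip above it, its top 28 mm over the bar's underside. Sleeves standing in the tray start 100 mm behind the edge and rise 72 mm above the bar's underside. This pose is the bracket's (origin and axes as edge_mid) and does not show the sag.
- hammer: Bystander: a hammer lying on the bench, about 0.3 m long. Leave alone.
- oilcan: Bystander: a can 56 mm across and 130 mm high, standing on the bench. Leave alone.
- sleeve: Bystander: a loose steel sleeve 44 mm across and 70 mm high, standing on the bench. Leave alone.
Not all that is in view belongs to the job. Of the things that look like the wedge, take the one that is nearest to the robot's base at the start.

How it is judged:
On the way:
1. the wedge lies flat on the bench, its thin end at least 8 mm under the free edge (y of wedge in the frame of edge_mid above -0.072 m and height (world z) of wedge below 0.006 m and angle between wedge's own z axis and vertical below 0.1 rad), for 0.1 s.
At the end, for the whole second after the job is handed in: The wedge lies flat on the bench (within 0.06 rad), thin end in under the tray's free edge, within 30 mm of the middle of the edge and square to it within 0.2 rad, at rest and released, and still jammed: wedge and tray press on each other with more than 7 N (contact force between wedge and tray above 7 N and x of wedge in the frame of edge_mid between -0.03 and 0.03 m and y of wedge in the frame of edge_mid above -0.05 m and angle between wedge's own z axis and vertical below 0.06 rad and height (world z) of wedge below 0.005 m and angle between the x axis of wedge and the y axis of edge_mid, either way round below 0.2 rad and linear speed of wedge below 0.01 m/s); the robot touches nothing.
It fails at once if the wedge is rammed: it presses on the tray with more than 25 N (contact force between wedge and tray above 25 N).
It fails at once if the hand leans on the tray with more than 5 N (contact force between any of the fingers, the arm and tray above 5 N).
It fails at once if the hammer, oil can or loose sleeve is moved more than 20 mm (distance of any of hammer, oilcan, sleeve from where it was at the start of the episode above 0.02 m).
It also fails if it takes over 58 s, if anything falls off the work surface, if the arm or the gripper's body presses on something with over 40 N, if the wrist force passes 120 N, or if a joint passes its speed limit or range.

## Working session

There is one attempt and no reset: what is moved stays moved. The work goes in short steps, Python scripts to look and compute and a tool call to move; the robot and the scene stay as the last step left them, time stands still between calls to the robot, and variables do not carry over. Pictures are saved under pics/ and viewed, at most 10 in all, crops included, and the job is handed in when it is done.

Besides the shell and the picture viewer there is one more tool, called after "Emit:" by a JSON object that holds its "fn" and its "kwargs", one argument or row to a line. servo_tool: Moves the arm, as the interface text tells. Its arguments: {"type":"object","properties":{"series":{"type":"array","items":{"type":"array","items":{"type":"array","items":{"type":"number"}}}}},"required":["series"]}

```bash
mkdir -p pics; cat > h.py <<'E'
import numpy as np, cv2
from plant import readout, viewer, arm
def shot(n,tag):
    o=readout.get_obs(); p,d=viewer.read_camera(n)
    np.savez(f'pics/{tag}.npz',p=p,d=d,pos=o['position'],rot=o['tcp_rot'])
    cv2.imwrite(f'pics/{tag}.png',p[:,:,::-1]); return p,d
def cam(n,o=None):
    c=viewer.camera_params(n)
    K=np.array([[c['fx'],0,c['cx']],[0,c['fy'],c['cy']],[0,0,1]])
    if 'R' in c: R=np.array(c['R']);t=np.array(c['t'])
    else:
        T=np.eye(4);T[:3,:3]=cv2.Rodrigues(np.array(o['rot'],float))[0];T[:3,3]=o['pos']
        W=np.linalg.inv(T@np.array(c['T_tool_cam']));R=W[:3,:3];t=W[:3,3]
    return K,R,t
def onplane(c,uv,z):
    K,R,t=c; uv=np.atleast_2d(uv).astype(float)
    r=(np.linalg.inv(K)@np.c_[uv,np.ones(len(uv))].T).T@R; o=-R.T@t
    return o+r*((z-o[2])/r[:,2])[:,None]
def bydepth(c,d):
    K,R,t=c; v,u=np.mgrid[:d.shape[0],:d.shape[1]]
    P=np.stack([(u-K[0,2])/K[0,0]*d,(v-K[1,2])/K[1,1]*d,d],-1)
    return (P-t)@R
E
python3 - <<'E'
from h import *
o=readout.get_obs(); print(o)
a,_=shot('top','top1'); b,_=shot('side','side1')
for n in('top','side'):
    K,R,t=cam(n);print(n,-R.T@t,R[2],K[0,0])
E
```

```text
{'time_s': 0.0, 'joint_positions': array([ 1.00581418,  0.33392504,  0.03987416,  1.46627833, -0.01335926,
        1.34327977, -0.0585346 ]), 'joint_vel': array([ 0.00106732, -0.00036496,  0.00304705,  0.00109998, -0.00136355,
       -0.00095627,  0.00209   ]), 'tau': array([ 1.68443741e-03, -6.58574295e+01,  1.36653151e+00, -4.05575538e+01,
        1.67655351e-02,  1.26985065e-02,  1.52220082e-06]), 'position': array([ 0.29169964, -0.58039078,  0.24440866]), 'tcp_rot': array([-3.05529692e+00, -7.24631732e-01,  8.16583761e-04]), 'ft_force': array([-0.33263919, -0.23231502,  0.3717514 ]), 'wrist_torque': array([-0.03565241,  0.04096599, -0.02168252]), 'finger_force': 0.0, 'finger_gap': 0.9968648244008416}
top [ 0.50256356 -0.21097424  1.35282117] [ 9.30474008e-02  6.56790132e-04 -9.95661463e-01] 460.5655642801778
side [0.00428677 0.41595196 0.58249684] [ 0.60886481 -0.59513201 -0.52450122] 403.07743124595777
```

View pics/top1.png

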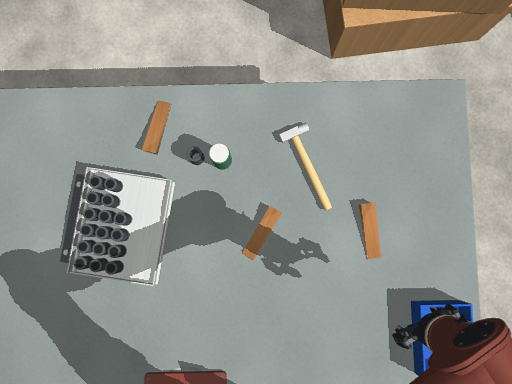

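View pics/side1.png

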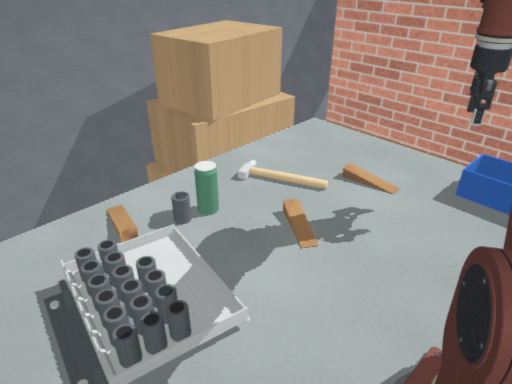

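The top view shows three wedge-like blocks: A (156,127), B (262,232) and C (371,230). The tray is at (120,225), with its bracket on the left and its free edge running from (173,180) to (157,284). The hammer is at (310,165), the can at (220,156) and the sleeve at (196,155). The side view shows the same items. I expect B to be nearest the base, so I'll measure to check.

```bash
python3 - <<'E'
from h import *
f=np.load('pics/top1.npz');p,d=f['p'],f['d'];c=cam('top');P=bydepth(c,d)
hsv=cv2.cvtColor(p,cv2.COLOR_RGB2HSV)
m=cv2.inRange(hsv,(5,110,60),(18,255,255));m[:90]=0
for k in cv2.findContours(m,cv2.RETR_EXTERNAL,cv2.CHAIN_APPROX_NONE)[0]:
    if cv2.contourArea(k)<200: continue
    mm=np.zeros_like(m);cv2.drawContours(mm,[k],-1,1,-1);mm=cv2.erode(mm,np.ones((3,3),np.uint8))
    X=P[mm>0];r=cv2.minAreaRect(onplane(c,k[:,0],0.015)[:,:2].astype(np.float32))
    ctr=np.array(r[0]);q=X[:,:2]-ctr;A=np.c_[q,np.ones(len(q))];g=np.linalg.lstsq(A,X[:,2],rcond=None)[0]
    print('px',k[:,0].mean(0),'ctr',ctr.round(3),'size',np.round(r[1],3),'box',cv2.boxPoints(r).round(3).tolist(),'dist',np.hypot(*ctr).round(3),'grad',g.round(3),'z',X[:,2].min().round(3),X[:,2].max().round(3))
# tray
g=np.where((P[...,2]>0.02)&(P[...,2]<0.2)&(d>0))
s=(g[1]>65)&(g[1]<185)&(g[0]>155)&(g[0]<295)
Q=P[g[0][s],g[1][s]]
print('tray bbox',Q.min(0).round(3),Q.max(0).round(3))
ed=[]
for v in range(184,284,6):
    row=P[v,140:190]; hi=np.where((row[:,2]>0.015)&(d[v,140:190]>0))[0]
    u=140+hi.max();print(v,u,P[v,u].round(3),P[v,u-2].round(3),P[v,u-6].round(3));ed.append(P[v,u])
ed=np.array(ed);print(np.polyfit(ed[:,0],ed[:,1],1))
for u,v in((220,156),(196,155),(290,132),(300,240)): print(u,v,P[v,u].round(3))
cv2.imwrite('pics/tB.png',np.hstack([cv2.resize(p[150:300,60:210,::-1],(400,400)),cv2.resize(p[190:270,220:300,::-1],(400,400))]))
E
```

```text
px [261.1826087  232.72173913] ctr [ 0.506 -0.225] size [0.039 0.159] box [[0.42800000309944153, -0.19900000095367432], [0.5630000233650208, -0.2840000092983246], [0.5839999914169312, -0.25099998712539673], [0.4480000138282776, -0.16599999368190765]] dist 0.554 grad [0.459 0.449 0.022] z -0.001 1.353
px [370.11940299 230.07462687] ctr [ 0.506 -0.541] size [0.158 0.045] box [[0.42500001192092896, -0.5260000228881836], [0.4300000071525574, -0.5709999799728394], [0.5870000123977661, -0.5559999942779541], [0.5830000042915344, -0.5099999904632568]] dist 0.741 grad [-0.253  3.479  0.014] z -0.0 1.353
px [156.39837398 127.18699187] ctr [0.824 0.08 ] size [0.045 0.157] box [[0.7419999837875366, 0.07900000363588333], [0.8930000066757202, 0.035999998450279236], [0.9049999713897705, 0.07999999821186066], [0.7540000081062317, 0.12300000339746475]] dist 0.827 grad [-0.836 -2.272  0.014] z -0.002 1.353
tray bbox [0.365 0.025 0.02 ] [0.701 0.324 0.102]
184 174 [0.65  0.025 0.027] [0.651 0.031 0.027] [0.65  0.041 0.034]
190 173 [0.633 0.028 0.024] [0.633 0.033 0.03 ] [0.633 0.044 0.033]
196 172 [0.6
[... 457 characters left out ...]
0.033]
238 165 [0.495 0.051 0.026] [0.495 0.057 0.026] [0.496 0.068 0.027]
244 164 [0.478 0.054 0.029] [0.478 0.059 0.031] [0.479 0.07  0.033]
250 163 [0.461 0.058 0.02 ] [0.461 0.063 0.026] [0.462 0.073 0.033]
256 162 [0.444 0.061 0.021] [0.444 0.066 0.026] [0.445 0.075 0.035]
262 161 [0.427 0.064 0.022] [0.427 0.069 0.025] [0.428 0.079 0.032]
268 160 [0.41  0.067 0.02 ] [0.411 0.072 0.025] [0.411 0.081 0.032]
274 159 [0.393 0.069 0.023] [0.394 0.075 0.024] [0.394 0.085 0.029]
280 158 [0.377 0.072 0.023] [0.377 0.077 0.028] [0.378 0.087 0.031]
[-0.17202169  0.13701621]
220 156 [ 0.713 -0.117  0.125]
196 155 [ 0.739 -0.036 -0.002]
290 132 [ 0.796 -0.315  0.031]
300 240 [ 0.482 -0.338 -0.003]
```

View pics/tB.png

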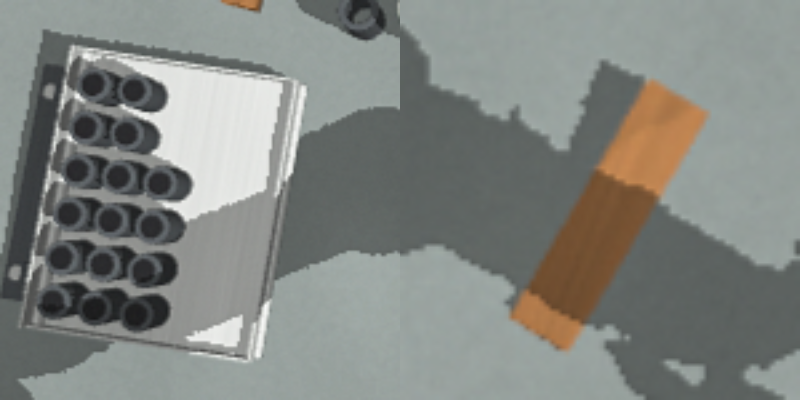

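The crop shows B as a single plain wedge, partly in the arm's shadow. It measures 159×39 mm and is nearest to the base (0.554 m, against 0.741 and 0.827 m), so I take it. Next I'll find which end is thin.

```bash
python3 - <<'E'
from h import *
f=np.load('pics/top1.npz');P=bydepth(cam('top'),f['d']);ok=f['d']>0.5
c=np.array([.506,-.225]);a=np.array([.847,-.53]);a/=np.linalg.norm(a)
q=P[...,:2]-c;s=q@a;w=q@np.array([-a[1],a[0]])
for lo in np.arange(-.08,.08,.02):
    k=ok&(s>lo)&(s<lo+.02)&(abs(w)<.012);print(round(lo+.01,2),k.sum(),np.median(P[k][:,2]).round(4))
E
```

```text
-0.07 56 0.0051
-0.05 59 0.0088
-0.03 56 0.0122
-0.01 57 0.0157
0.01 58 0.0191
0.03 56 0.0225
0.05 59 0.0268
0.07 59 0.0302
```

Emit:
{"fn": "servo_tool", "kwargs": {
  "series": [
    [[0, 2.2, 2.8, -0.6, 10.1], [0, 2.2, 2.8, -0.6, 10.1], [0, 2.2, 2.8, -0.6, 10.1], [0, 2.2, 2.8, -0.6, 10.1], [0, 2.2, 2.8, -0.6, 10.1], [0, 2.2, 2.8, -0.6, 10.1], [0, 2.2, 2.8, -0.6, 10.1], [0, 2.2, 2.8, -0.6, 10.1], [0, 2.2, 2.8, -0.6, 10.1], [0, 2.2, 2.8, -0.6, 10.1]]
  ]
}}

```text
time_s: 1.35
position: [0.5123, -0.2997, 0.1848]
tcp_rot: [-1.377, -2.823, 0.0]
ft_force: [-0.2, -0.6, -0.2]
finger_gap: 1.0
finger_force: 0.0
```

Emit:
{"fn": "servo_tool", "kwargs": {
  "series": [
    [[0, 1.8, 2.5, -0.5, 10.1], [0, 1.8, 2.4, -0.5, 10.1], [0, 0, 0, 0, 0], [0, 0, 0, 0, 0]]
  ]
}}

```text
time_s: 1.85
position: [0.5474, -0.2524, 0.175]
tcp_rot: [-0.872, -3.017, 0.001]
ft_force: [-1.6, 0.2, 0.2]
finger_gap: 0.999
finger_force: 0.0
```

```bash
cat > w.py <<'E'
from h import *
import sys
def wedge(tag):
    shot('wrist',tag);f=np.load(f'pics/{tag}.npz');c=cam('wrist',f);P=bydepth(c,f['d'])
    m=cv2.inRange(cv2.cvtColor(f['p'],cv2.COLOR_RGB2HSV),(5,110,40),(18,255,255))
    k=max(cv2.findContours(m,cv2.RETR_EXTERNAL,cv2.CHAIN_APPROX_NONE)[0],key=cv2.contourArea)
    R=cv2.Rodrigues(f['rot'])[0]
    print('tcp',f['pos'].round(4),'yaw closing',np.degrees(np.arctan2(R[1,1],R[0,1])).round(1),'tilt',R[2,2].round(4))
    mm=np.zeros_like(m);cv2.drawContours(mm,[k],-1,1,-1);mm=cv2.erode(mm,np.ones((5,5),np.uint8))
    X=P[(mm>0)&(f['d']>.03)];r=cv2.minAreaRect(X[:,:2].astype(np.float32))
    print('px',k[:,0].min(0),k[:,0].max(0),'rect',np.round(r[0],4),np.round(r[1],4),cv2.boxPoints(r).round(4).tolist())
    b=cv2.boxPoints(r);e=b[1]-b[0] if np.linalg.norm(b[1]-b[0])>np.linalg.norm(b[2]-b[1]) else b[2]-b[1]
    print('long axis deg',np.degrees(np.arctan2(e[1],e[0])).round(2),'z',np.percentile(X[:,2],[2,50,98]).round(4))
if __name__=='__main__': wedge(sys.argv[1])
E
python3 w.py w1
```

```text
tcp [ 0.5474 -0.2524  0.175 ] yaw closing 57.8 tilt -1.0
px [237  44] [275 204] rect [ 0.5025 -0.2243] [0.0345 0.1548] [[0.427700012922287, -0.1979999989271164], [0.5591999888420105, -0.2797999978065491], [0.5774000287055969, -0.25049999356269836], [0.44589999318122864, -0.16869999468326569]]
long axis deg -31.89 z [0.0045 0.0174 0.0315]
```

Emit:
{"fn": "servo_tool", "kwargs": {
  "series": [
    [[0, 0, 0, -4, 0], [0, 0, 0, -4, 0], [0, 0, 0, -4, 0], [0, 0, 0, -2, 0], [0, 0, 0, -1.4, 0], [0, 0, 0, 0, 0], [255, 0, 0, 0, 0], [255, 0, 0, 0, 0], [255, 0, 0, 0, 0], [255, 0, 0, 0, 0]]
  ]
}}

```text
time_s: 3.15
position: [0.5487, -0.252, 0.0225]
tcp_rot: [0.868, 3.017, -0.001]
ft_force: [-0.4, -0.5, 5.7]
finger_gap: 0.455
finger_force: 61.5
```

Emit:
{"fn": "servo_tool", "kwargs": {
  "series": [
    [[255, 0, 0, 0, 0], [255, 0, 0, 0, 0], [255, 0, 0, 0, 0]]
  ]
}}

```text
time_s: 3.52
position: [0.5486, -0.252, 0.0224]
tcp_rot: [0.868, 3.017, -0.001]
ft_force: [-0.6, 0.3, 6.8]
finger_gap: 0.453
finger_force: 61.5
```

Emit:
{"fn": "servo_tool", "kwargs": {
  "series": [
    [[255, 0, 0, 2, 0], [255, 0, 0, 3, 0], [255, -0.9, 2.1, 1, -9.7], [255, -0.9, 2.1, 0, -9.7], [255, -0.9, 2.1, 0, -9.7], [255, -0.9, 2.1, 0, -9.7], [255, -0.9, 2.1, 0, -9.7], [255, -0.9, 2.1, 0, -9.7], [255, -0.8, 2.2, 0, -9.7], [255, 0, 0, 0, 0]]
  ]
}}

```text
time_s: 4.78
position: [0.4859, -0.102, 0.0825]
tcp_rot: [2.404, 2.021, 0.001]
ft_force: [-0.5, 0.7, -1.4]
finger_gap: 0.457
finger_force: 60.6
```

```bash
python3 w.py w2; python3 - <<'E'
from h import *
shot('side','side2');shot('top','top2')
a=cv2.imread('pics/w2.png');b=cv2.imread('pics/side2.png')[150:384,0:400]
cv2.imwrite('pics/v2.png',np.hstack([cv2.resize(a,(400,300)),cv2.resize(b,(400,300))]))
E
```

```text
tcp [ 0.4859 -0.102   0.0825] yaw closing -9.9 tilt -1.0
px [212   0] [297 306] rect [ 0.4935 -0.0551] [0.1482 0.0381] [[0.46230000257492065, -0.125], [0.4999000132083893, -0.131400004029274], [0.5246999859809875, 0.014700000174343586], [0.4871000051498413, 0.0210999995470047]]
long axis deg 80.35 z [0.066  0.0778 0.0919]
```

View pics/v2.png

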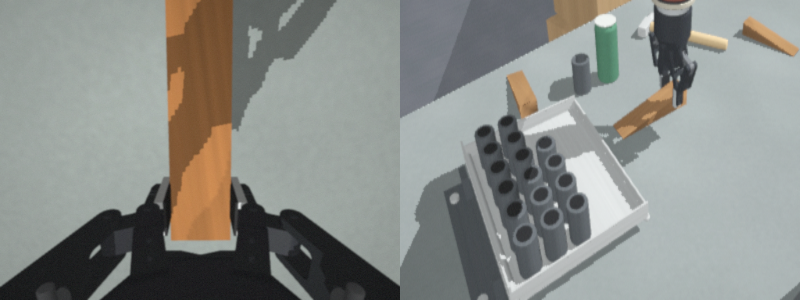

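The wrist view shows the wedge held level and centred between the pads (columns 167–232), with its long axis at 80.35°. The side view shows it clear of the tray. Now I'll pin down the edge middle from the top depth and check it with the second picture.

```bash
python3 - <<'E'
from h import *
for tag in('top1','top2'):
    f=np.load(f'pics/{tag}.npz');d=f['d'];c=cam('top');P=bydepth(c,d)
    n=np.array([.1695,.9855]);e=np.array([.9855,-.1695]);o=np.array([.513,.049])
    q=P[...,:2]-o;s=q@e;w=q@n
    K=(d>.5)&(P[...,2]>.012)&(P[...,2]<.07)
    for wl in(.0,.02,.04,.06):
        k=K&(w>wl)&(w<wl+.02)&(abs(s)<.19);print(tag,wl,'s',np.percentile(s[k],[0,1,99,100]).round(4))
    # front edge per s bin
    pts=[]
    for sl in np.arange(-.14,.14,.02):
        k=K&(s>sl)&(s<sl+.02)&(w>-.03)&(w<.05);
        if k.sum()<5: continue
        i=np.argsort(w[k])[:6]; j=(w[k]<.012)
        pts.append((sl+.01,w[k][i[:2]].mean(),P[k][i,2].mean(),P[k][:,2][j].max()))
    pts=np.array(pts).round(4);print(pts.tolist());print(np.polyfit(pts[:,0],pts[:,1],1))
E
```

```text
top1 0.0 s [-0.1504 -0.1482  0.1462  0.1493]
top1 0.02 s [-0.1505 -0.1479  0.1464  0.1495]
top1 0.04 s [-0.1506 -0.1482  0.1465  0.1494]
top1 0.06 s [-0.1507 -0.1485  0.1466  0.1487]
[[-0.13, -0.0003, 0.0225, 0.0527], [-0.11, -0.0004, 0.025, 0.0501], [-0.09, -0.0007, 0.0256, 0.0548], [-0.07, -0.0006, 0.0224, 0.0541], [-0.05, -0.0014, 0.026, 0.0522], [-0.03, -0.0011, 0.0259, 0.0543], [-0.01, -0.001, 0.026, 0.0519], [0.01, -0.0012, 0.0269, 0.0549], [0.03, -0.0009, 0.0253, 0.0533], [0.05, -0.0011, 0.0258, 0.052], [0.07, -0.0013, 0.0247, 0.052], [0.09, -0.0016, 0.0234, 0.0519], [0.11, -0.0009, 0.0221, 0.0556], [0.13, -0.0008, 0.0242, 0.0531], [0.15, 0.0023, 0.0295, 0.0624]]
[ 0.002      -0.00075333]
top2 0.0 s [-0.1508 -0.1482  0.1465  0.1493]
top2 0.02 s [-0.1498 -0.1479  0.1466  0.149 ]
top2 0.04 s [-0.1509 -0.1478  0.1465  0.1493]
top2 0.06 s [-0.1501 -0.1481  0.1464  0.1493]
[[-0.13, -0.0006, 0.0241, 0.0527], [-0.11, -0.0008, 0.0251, 0.0525], [-0.09, -0.0004, 0.0227, 0.0519], [-0.07, -0.0004, 0.0245, 0.0505], [-0.05, -0.0008, 0.0233, 0.0524], [-0.03, -0.001, 0.025, 0.0527], [-0.01, -0.0295, 0.0632, 0.065], [0.01, -0.0297, 0.0618, 0.066], [0.03, -0.014, 0.0303, 0.0619], [0.05, -0.0009, 0.0272, 0.0525], [0.07, -0.0012, 0.0253, 0.0529], [0.09, -0.0013, 0.0247, 0.0535], [0.11, -0.0011, 0.0241, 0.0512], [0.13, -0.0015, 0.0245, 0.0539], [0.15, 0.0002, 0.0327, 0.0589]]
[ 0.00157143 -0.00554905]
```

Emit:
{"fn": "servo_tool", "kwargs": {
  "series": [
    [[255, 0, 0, -3, 0], [255, 0, 0, -2, 0], [255, 0, 0, -0.5, 0], [255, 0, 0, -0.3, 0], [255, 0, 0, 0, 0], [255, 0, 0, 0, 0]]
  ]
}}

```text
time_s: 5.68
position: [0.4864, -0.1039, 0.024]
tcp_rot: [2.406, 2.019, 0.001]
ft_force: [-0.9, -0.1, -0.1]
finger_gap: 0.452
finger_force: 60.6
```

Emit:
{"fn": "servo_tool", "kwargs": {
  "series": [
    [[255, 0, 0, -0.1, 0], [255, 0, 0, 0, 0], [255, 0, 0, 0, 0]]
  ]
}}

```text
time_s: 6.05
position: [0.4859, -0.1037, 0.0224]
tcp_rot: [2.407, 2.019, -0.0]
ft_force: [-0.2, -0.6, 0.7]
finger_gap: 0.452
finger_force: 60.6
```

Emit:
{"fn": "servo_tool", "kwargs": {
  "series": [
    [[255, 0, 0, -0.05, 0], [255, 0, 0, 0, 0], [255, 0, 0, 0, 0]]
  ]
}}

```text
time_s: 6.42
position: [0.486, -0.1038, 0.0224]
tcp_rot: [2.407, 2.019, -0.0]
ft_force: [-3.1, 0.4, 7.3]
finger_gap: 0.455
finger_force: 61.6
```

Emit:
{"fn": "servo_tool", "kwargs": {
  "series": [
    [[255, 0.17, 0.985, 0.05, 0], [255, 0.17, 0.985, 0, 0], [255, 0.17, 0.985, 0, 0], [255, 0.17, 0.985, 0, 0], [255, 0, 0, 0, 0]]
  ]
}}

```text
time_s: 7.05
position: [0.4931, -0.0628, 0.0224]
tcp_rot: [-2.405, -2.021, -0.001]
ft_force: [1.0, 2.2, 2.3]
finger_gap: 0.455
finger_force: 60.9
```

Emit:
{"fn": "servo_tool", "kwargs": {
  "series": [
    [[255, 0.17, 0.985, 0, 0], [255, 0.09, 0.49, 0, 0], [255, 0.09, 0.49, 0, 0], [255, 0, 0, 0, 0]]
  ]
}}

```text
time_s: 7.55
position: [0.4964, -0.0439, 0.0224]
tcp_rot: [-2.406, -2.02, -0.001]
ft_force: [-1.0, 1.0, 2.4]
finger_gap: 0.454
finger_force: 61.1
```

```bash
python3 - <<'E'
from h import *
shot('side','side3');b=cv2.imread('pics/side3.png')
cv2.imwrite('pics/v3.png',cv2.resize(b[170:330,120:340],(800,582),interpolation=cv2.INTER_CUBIC))
E
```

```text
(no output)
```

View pics/v3.png

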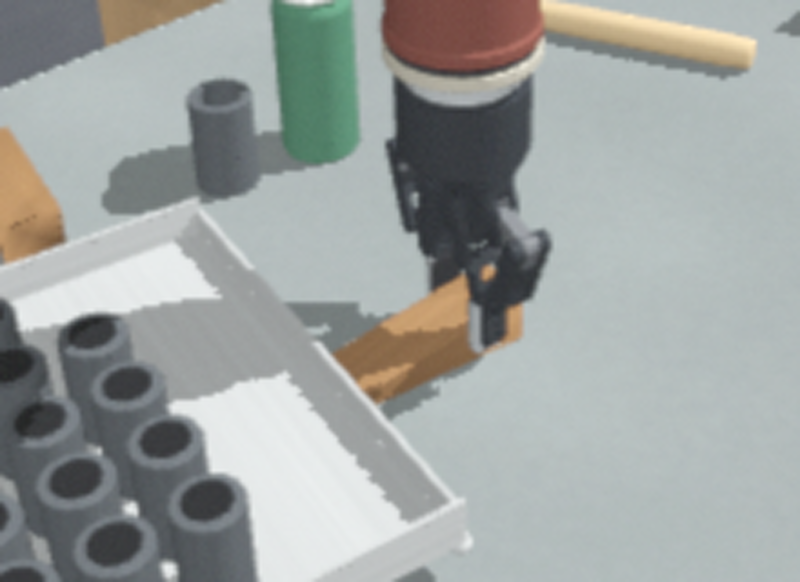

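The side view shows the wedge flat, its thin end under the free edge near the middle (crop 360,375), about 39 mm in, and the hand clear of the tray. I'll keep feeling in.

Emit:
{"fn": "servo_tool", "kwargs": {
  "series": [
    [[255, 0.09, 0.49, 0, 0], [255, 0.09, 0.49, 0, 0], [255, 0, 0, 0, 0]]
  ]
}}

```text
time_s: 7.98
position: [0.4982, -0.0342, 0.0224]
tcp_rot: [-2.406, -2.02, -0.001]
ft_force: [0.7, 0.2, 4.4]
finger_gap: 0.453
finger_force: 61.3
```

Emit:
{"fn": "servo_tool", "kwargs": {
  "series": [
    [[255, 0.05, 0.3, 0, 0], [255, 0, 0, 0, 0]]
  ]
}}

```text
time_s: 8.22
position: [0.4986, -0.0318, 0.0224]
tcp_rot: [2.407, 2.019, 0.0]
ft_force: [-0.6, -2.4, 5.9]
finger_gap: 0.45
finger_force: 61.3
```

Emit:
{"fn": "servo_tool", "kwargs": {
  "series": [
    [[255, 0.05, 0.3, 0.02, 0], [255, 0, 0, 0, 0]]
  ]
}}

```text
time_s: 8.48
position: [0.499, -0.0284, 0.0224]
tcp_rot: [-2.406, -2.019, -0.0]
ft_force: [-0.3, -0.8, 2.7]
finger_gap: 0.455
finger_force: 61.0
```

Emit:
{"fn": "servo_tool", "kwargs": {
  "series": [
    [[255, 0.05, 0.3, 0, 0], [255, 0, 0, 0, 0]]
  ]
}}

```text
time_s: 8.72
position: [0.4995, -0.0254, 0.0224]
tcp_rot: [-2.406, -2.019, -0.0]
ft_force: [0.7, -0.2, 2.2]
finger_gap: 0.456
finger_force: 60.9
```

Emit:
{"fn": "servo_tool", "kwargs": {
  "series": [
    [[255, 0.05, 0.3, 0, 0], [255, 0, 0, 0, 0]]
  ]
}}

```text
time_s: 8.98
position: [0.5, -0.0223, 0.0224]
tcp_rot: [-2.406, -2.019, -0.0]
ft_force: [0.4, 0.5, 1.5]
finger_gap: 0.456
finger_force: 60.9
```

Emit:
{"fn": "servo_tool", "kwargs": {
  "series": [
    [[255, 0.05, 0.2, 0, 0], [255, 0, 0, 0, 0]]
  ]
}}

```text
time_s: 9.22
position: [0.5005, -0.0205, 0.0224]
tcp_rot: [-2.406, -2.019, -0.0]
ft_force: [0.5, 0.5, -0.3]
finger_gap: 0.452
finger_force: 60.8
```

Emit:
{"fn": "servo_tool", "kwargs": {
  "series": [
    [[255, 0.04, 0.25, -0.01, 0], [255, 0, 0, 0, 0]]
  ]
}}

```text
time_s: 9.48
position: [0.501, -0.0181, 0.0224]
tcp_rot: [-2.407, -2.019, -0.0]
ft_force: [0.7, 0.3, 1.9]
finger_gap: 0.453
finger_force: 60.8
```

Emit:
{"fn": "servo_tool", "kwargs": {
  "series": [
    [[255, 0.04, 0.25, 0, 0], [255, 0, 0, 0, 0]]
  ]
}}

```text
time_s: 9.72
position: [0.5014, -0.0155, 0.0224]
tcp_rot: [-2.406, -2.019, -0.0]
ft_force: [0.4, -0.2, 1.4]
finger_gap: 0.454
finger_force: 60.8
```

Emit:
{"fn": "servo_tool", "kwargs": {
  "series": [
    [[255, 0.04, 0.25, 0, 0], [255, 0, 0, 0, 0]]
  ]
}}

```text
time_s: 9.98
position: [0.5017, -0.013, 0.0224]
tcp_rot: [-2.406, -2.019, -0.0]
ft_force: [-0.4, 0.1, 1.5]
finger_gap: 0.454
finger_force: 60.8
```

Emit:
{"fn": "servo_tool", "kwargs": {
  "series": [
    [[255, 0.04, 0.2, 0, 0], [255, 0, 0, 0, 0]]
  ]
}}

```text
time_s: 10.22
position: [0.5022, -0.0111, 0.0224]
tcp_rot: [-2.407, -2.019, -0.0]
ft_force: [0.1, 0.1, 1.4]
finger_gap: 0.452
finger_force: 60.9
```

Emit:
{"fn": "servo_tool", "kwargs": {
  "series": [
    [[255, 0.04, 0.2, 0, 0], [255, 0, 0, 0, 0]]
  ]
}}

```text
time_s: 10.48
position: [0.5026, -0.0091, 0.0224]
tcp_rot: [-2.407, -2.019, -0.0]
ft_force: [0.1, 0.2, 1.4]
finger_gap: 0.451
finger_force: 60.9
```

Emit:
{"fn": "servo_tool", "kwargs": {
  "series": [
    [[255, 0.03, 0.2, 0, 0], [255, 0, 0, 0, 0]]
  ]
}}

```text
time_s: 10.72
position: [0.5028, -0.0073, 0.0224]
tcp_rot: [-2.407, -2.019, 0.0]
ft_force: [-0.6, -0.1, 1.4]
finger_gap: 0.456
finger_force: 60.8
```

Emit:
{"fn": "servo_tool", "kwargs": {
  "series": [
    [[255, 0.03, 0.2, 0, 0], [255, 0, 0, 0, 0]]
  ]
}}

```text
time_s: 10.98
position: [0.503, -0.0064, 0.0224]
tcp_rot: [2.407, 2.018, -0.002]
ft_force: [-1.1, -5.5, 2.6]
finger_gap: 0.453
finger_force: 61.0
```

Emit:
{"fn": "servo_tool", "kwargs": {
  "series": [
    [[255, 0.03, 0.2, 0, 0], [255, 0, 0, 0, 0]]
  ]
}}

```text
time_s: 11.22
position: [0.5031, -0.0056, 0.0224]
tcp_rot: [2.408, 2.016, -0.004]
ft_force: [-1.4, -9.0, 3.5]
finger_gap: 0.45
finger_force: 61.1
```

Contact is felt, so I continue in small steps.

Emit:
{"fn": "servo_tool", "kwargs": {
  "series": [
    [[255, 0.03, 0.2, 0, 0], [255, 0, 0, 0, 0]]
  ]
}}

```text
time_s: 11.48
position: [0.5032, -0.005, 0.0224]
tcp_rot: [2.408, 2.015, -0.005]
ft_force: [-2.4, -13.2, 5.1]
finger_gap: 0.455
finger_force: 61.3
```

Emit:
{"fn": "servo_tool", "kwargs": {
  "series": [
    [[255, 0.02, 0.1, 0, 0], [255, 0, 0, 0, 0]]
  ]
}}

```text
time_s: 11.72
position: [0.5032, -0.0048, 0.0224]
tcp_rot: [2.408, 2.014, -0.007]
ft_force: [-4.0, -16.3, 6.5]
finger_gap: 0.454
finger_force: 61.4
```

Emit:
{"fn": "servo_tool", "kwargs": {
  "series": [
    [[0, 0, 0, 0, 0], [0, 0, 0, 0, 0], [0, 0, 0, 0, 0], [0, 0, 0, 0, 0], [0, 0, 0, 0, 0]]
  ]
}}

```text
time_s: 12.35
position: [0.5039, -0.0002, 0.0224]
tcp_rot: [-2.407, -2.019, -0.0]
ft_force: [-0.7, -0.5, -0.2]
finger_gap: 0.997
finger_force: 0.0
```

Emit:
{"fn": "servo_tool", "kwargs": {
  "series": [
    [[0, -0.17, -0.985, 0, 0], [0, -0.34, -1.97, 0, 0], [0, -0.34, -1.97, 0, 0], [0, -0.17, -0.985, 0, 0], [255, 0, 0, 0, 0], [255, 0, 0, 0, 0], [255, 0, 0, 0, 0], [255, 0, 0, 0, 0], [255, 0, 0, 0, 0], [255, 0, 0, 0, 0]]
  ]
}}

```text
time_s: 13.6
position: [0.4937, -0.0594, 0.0224]
tcp_rot: [-2.407, -2.019, 0.0]
ft_force: [-1.6, 0.4, -0.3]
finger_gap: 0.003
finger_force: 0.0
```

```bash
python3 w.py w4; python3 - <<'E'
from h import *
print(readout.get_obs()['ft_force'].round(2))
shot('side','side4');a=cv2.imread('pics/w4.png');b=cv2.imread('pics/side4.png')[170:330,120:340]
cv2.imwrite('pics/v4.png',np.hstack([cv2.resize(a,(400,300)),cv2.resize(b,(400,300),interpolation=cv2.INTER_CUBIC)]))
E
```

```text
tcp [ 0.4937 -0.0594  0.0224] yaw closing -10.0 tilt -1.0
px [210  17] [300 208] rect [0.5052 0.0098] [0.0815 0.038 ] [[0.4796000123023987, -0.0272000003606081], [0.5170999765396118, -0.03359999880194664], [0.5307999849319458, 0.04670000076293945], [0.4932999908924103, 0.05310000106692314]]
long axis deg 80.35 z [0.0177 0.0245 0.0322]
[0.44 0.35 0.58]
```

View pics/v4.png

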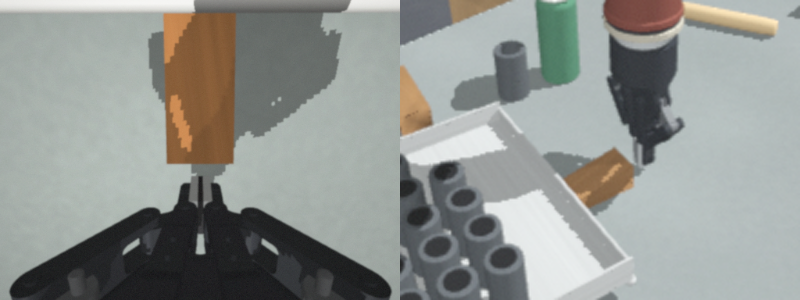

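The wrist view shows the wedge square to the edge and centred (columns 165–235), with the shut fingers right behind its thick end at row 163. The side view shows it lying flat under the edge. Now the final push from behind.

Emit:
{"fn": "servo_tool", "kwargs": {
  "series": [
    [[255, 0, 0, -0.3, 0], [255, 0.09, 0.49, 0, 0], [255, 0.09, 0.49, 0, 0], [255, 0, 0, 0, 0], [255, 0, 0, 0, 0]]
  ]
}}

```text
time_s: 14.32
position: [0.4955, -0.0497, 0.0194]
tcp_rot: [2.407, 2.019, -0.0]
ft_force: [-0.4, -0.7, -0.2]
finger_gap: -0.003
finger_force: 0.0
```

Emit:
{"fn": "servo_tool", "kwargs": {
  "series": [
    [[255, 0.03, 0.2, 0, 0], [255, 0.03, 0.2, 0, 0], [255, 0, 0, 0, 0]]
  ]
}}

```text
time_s: 14.7
position: [0.4961, -0.0455, 0.0194]
tcp_rot: [-2.407, -2.019, -0.0]
ft_force: [-0.3, -0.3, 0.2]
finger_gap: -0.002
finger_force: 0.0
```

Emit:
{"fn": "servo_tool", "kwargs": {
  "series": [
    [[255, 0.03, 0.2, 0, 0], [255, 0, 0, 0, 0]]
  ]
}}

```text
time_s: 14.95
position: [0.4964, -0.0435, 0.0194]
tcp_rot: [-2.407, -2.019, 0.0]
ft_force: [0.4, -0.1, -0.6]
finger_gap: -0.002
finger_force: 0.0
```

Emit:
{"fn": "servo_tool", "kwargs": {
  "series": [
    [[255, 0.03, 0.2, 0, 0], [255, 0, 0, 0, 0]]
  ]
}}

```text
time_s: 15.2
position: [0.4965, -0.0428, 0.0194]
tcp_rot: [2.407, 2.018, -0.002]
ft_force: [-1.7, -4.8, 0.3]
finger_gap: -0.001
finger_force: 2.5
```

Emit:
{"fn": "servo_tool", "kwargs": {
  "series": [
    [[255, 0.03, 0.2, 0, 0], [255, 0, 0, 0, 0]]
  ]
}}

```text
time_s: 15.45
position: [0.4965, -0.0426, 0.0194]
tcp_rot: [2.408, 2.015, -0.004]
ft_force: [-2.3, -11.1, 1.5]
finger_gap: -0.001
finger_force: 5.7
```

Emit:
{"fn": "servo_tool", "kwargs": {
  "series": [
    [[255, 0.03, 0.2, 0, 0], [255, 0, 0, 0, 0]]
  ]
}}

```text
time_s: 15.7
position: [0.4966, -0.0421, 0.0194]
tcp_rot: [2.408, 2.013, -0.006]
ft_force: [-3.6, -16.0, 3.4]
finger_gap: 0.0
finger_force: 8.3
```

Emit:
{"fn": "servo_tool", "kwargs": {
  "series": [
    [[255, 0.02, 0.15, 0, 0], [255, 0, 0, 0, 0], [255, 0, 0, 0, 0]]
  ]
}}

```text
time_s: 16.08
position: [0.4966, -0.0416, 0.0194]
tcp_rot: [2.409, 2.012, -0.008]
ft_force: [-3.1, -19.1, 4.1]
finger_gap: -0.001
finger_force: 10.1
```

Emit:
{"fn": "servo_tool", "kwargs": {
  "series": [
    [[255, 0.01, 0.06, 0, 0], [255, 0, 0, 0, 0], [255, 0, 0, 0, 0]]
  ]
}}

```text
time_s: 16.45
position: [0.4966, -0.0415, 0.0194]
tcp_rot: [2.409, 2.011, -0.008]
ft_force: [-3.5, -20.6, 4.0]
finger_gap: 0.004
finger_force: 11.0
```

Emit:
{"fn": "servo_tool", "kwargs": {
  "series": [
    [[255, -0.06, -0.4, 0, 0], [255, -0.17, -0.985, 0, 0], [255, -0.34, -1.97, 0, 0], [255, -0.34, -1.97, 0, 0], [255, -0.17, -0.985, 2, 0], [255, 0, 0, 4, 0], [255, 0, 0, 4, 0], [255, 0, 0, 0, 0], [255, 0, 0, 0, 0]]
  ]
}}

```text
time_s: 17.58
position: [0.4865, -0.0986, 0.119]
tcp_rot: [-2.406, -2.019, 0.0]
ft_force: [-0.4, -0.5, -0.6]
finger_gap: 0.0
finger_force: 0.0
```

```bash
python3 w.py w5; python3 - <<'E'
from h import *
print(readout.get_obs()['ft_force'].round(2))
shot('side','side5');a=cv2.imread('pics/w5.png');b=cv2.imread('pics/side5.png')[170:330,120:340]
cv2.imwrite('pics/v5.png',np.hstack([cv2.resize(a,(400,300)),cv2.resize(b,(400,300),interpolation=cv2.INTER_CUBIC)]))
E
```

```text
tcp [ 0.4865 -0.0986  0.119 ] yaw closing -10.0 tilt -1.0
px [230   0] [283 111] rect [0.5052 0.0094] [0.0764 0.0361] [[0.4805999994277954, -0.02500000037252903], [0.5162000060081482, -0.03139999881386757], [0.529699981212616, 0.04390000179409981], [0.49410000443458557, 0.0502999983727932]]
long axis deg 79.83 z [0.0182 0.0251 0.0322]
[ 0.67 -0.61  0.61]
```

View pics/v5.png

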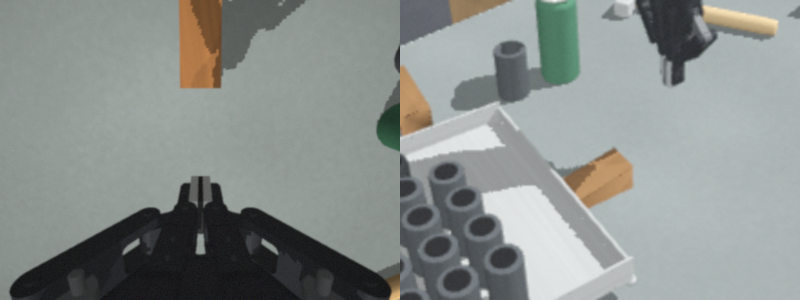

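The pictures show the wedge flat, square and still under the middle of the edge (side crop 600,175). The hand is clear and touching nothing, so I hand in.

```bash
python3 -c "
from plant import arm
print(arm.job_done())"
```

```text
the job is handed in; nothing more can be done
None
```

The wedge is jammed flat and square under the middle of the tray's free edge after a final push of about 20.9 N; I let go, the hand is clear, and the job is handed in at about 18 s (no verdict was returned).

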